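# Put the tractor gear selector into third

## Task

The gear selector of a garden tractor is bolted to the garage bench, its lever somewhere in the left channel of the H-shaped gate, seen from the robot. Push the lever to the middle, across to the right, then forward (away from the robot) fully home into third, the far right slot, and move clear. Only push it with closed fingers: do not straddle or take hold of the lever's knob or stick, and leave the loose things around it where they are.

Things in the scene. Friction and masses are not known exactly. Their poses are not given: they have to be found in the camera images.
- selector: Grey cast housing, fixed; flange 250 (x) x 240 (y) mm, steel gate plate 200 x 190 on top, its top 123 above the bench. Origin: centre of the underside, on the bench. x points forward (away from the robot, within 23 degrees), y left, z up. First is forward left, second back left, third forward right, fourth back right. A shaft end, under 85 high, sticks out 61 past the plate's far edge
- gate (a point): Centre of the H-shaped opening, at the plate's top, 123 mm above the selector's origin; axes as the selector's. Channels along x on the left (+y) and right (-y), joined by a crossbar channel along y, 21 wide. Between the channels two steel lands, each 36 wide in y, from 10.5 to 40 either side of the middle in x
- third (a point): Far right end of the gate, where the stick stands in third: 30 mm forward and 30 mm right of gate, at the plate's top
- knob (a point): Centre of the black round knob, 44 mm diameter, 45 tall, on the lever, a 12 diameter stick. It is 175 from the pivot, which is 30 above the selector's origin. z points up along the lever. At fore angle f and side angle s the knob centre in the selector's frame is x = 175 cos(s) sin(f), y = -175 sin(s), z = 30 + 175 cos(s) cos(f) mm
- gear_fore (a joint): Forward lean of the lever, rad: 0 upright (middle of the gate), +0.33 hard forward (stop), -0.33 hard back (stop). The lever passes along the crossbar only within about 0.05 of 0. It stays where it is left (friction; about 4 N at the knob to move it, no springs; the stops and lands give by about 0.01 to 0.03 under a push)
- gear_side (a joint): Rightward lean of the lever, rad: -0.36 against the left stop, +0.36 against the right stop, 0 upright. In the left channel it is below about -0.27, in the right one above about 0.27. Stays where it is left (about 4 N at the knob to move it)
- wrench: Bystander, loose, not to be moved: open wrench, 170 long, lying on the bench left of the selector (mm). Origin at the middle of its length on its underside.
- spray_can: Bystander, loose, not to be moved: spray can, 58 diameter, 170 tall, standing on the bench behind and right of the selector (mm). Origin at the centre of its underside.
- bolt_jar: Bystander, loose, not to be moved: glass jar of 66 diameter, 85 tall with a steel cap, standing left of the selector, towards its far side (mm). Origin at the centre of its underside.
- tape_roll: Bystander, loose, not to be moved: roll of tape, 96 outside diameter, 25 tall, lying flat beyond the selector, left of its shaft end (mm). Origin at the centre of its underside.
- screwdriver: Bystander, loose, not to be moved: screwdriver, 200 long, lying right of the selector (mm). Origin at the middle of its length on its underside.
- socket: Bystander, loose, not to be moved: steel wrench socket, 22 diameter, 30 tall, standing on the selector's top plate at its near left corner (mm). Origin at the centre of its underside.
- washer_box: Bystander, loose, not to be moved: small cardboard box, 60 x 90 x 40 tall, on the bench beyond the selector, right of its shaft end (mm). Origin at the centre of its underside.

How it is judged:
By the outcome, as a careful person would: the job done as asked, in the order asked, and still so for the second after the job is handed in, with the robot touching nothing.
It also fails if it takes over 54 s, if anything falls off the work surface, if the arm or the gripper's body presses on something with over 40 N, if the wrist force passes 120 N, or if a joint passes its speed limit or range.

## Robot

A 7-joint arm with a two-finger parallel gripper is mounted at the origin on the work surface. World frame = base frame: x ahead of the robot, y to its left, z up, the work surface at z = 0. Lengths are in m, angles in rad, forces in N, time in s.
With the tool pointing down it reaches from about 0.35 to 0.9 m from the base axis. Payload 7.2 kg.
Tool frame: the origin (TCP) lies on the centre line of the jaws, within the pads' length; the fingertips stand 14 mm ahead of it and the grasp point (between the pads) lies 5 mm behind it (env.finger_overhang is the distance from the TCP to the fingertips, in m); x points along the fingers, y is the direction in which the jaws open and shut, and the axes are right-handed (so a half turn about x gives the same grasp; the last joint's range is limited). The gripper opens to 88 mm and grips with 3 to 60 N. Pads are 20 mm wide; open, the fingers measure 115 mm over their backs; the gripper's body (75 mm by 178 mm) begins 61 mm behind the grasp point.
Start: joints at [-1.234, 0.411, -0.013, 1.596, 0.006, 1.134, -0.082], TCP at [0.246, 0.574, 0.237] pointing down, gripper open.
Joint ranges: [-2.95, 2.95], [-0.29, 1.99], [-1.47, 1.44], [0.14, 2.54], [-1.03, 4.17], [0.13, 1.85], [-2.86, 2.86]. Speed limits (rad/s): [2.39, 2.39, 3.01, 3.01, 3.14, 3.14, 3.14].

## Interface

Orientations are given as a 3x3 rotation matrix whose columns are the frame's x, y, z axes.
In Python, from cell import env gives the robot as it stands.
- The arm moves only by the tool step_arm, never from a script. Its argument "series" is a list of rows, each a list of 2 entries, a list of its own where there are three numbers: the shift along the world's x, y, z in cm, then the turn, a rotation vector about the world's x, y, z in rad. A call has 1 to 8 rows; each row shifts and turns the pose as measured when the row begins; what a row does not reach is not made up. A row lasts 1/10 s, in which the tool goes at most 50 mm and 8.59 degrees, less where a joint would pass 70% of its speed; a pose out of reach is approached as far as the arm can. A call with a gripper value outside its range is refused whole. "hand" is the closure, from 0 (fully open) to 1 (shut), set as the call begins (left out, the last holds). The fingers move at their own pace and stop on an object; the grip force is fixed at half the most. Time passes only in rows, so rows that do not move let the fingers close. It gives the time, the measured TCP pose, the force and the opening at its end, in the units of the state.
- env.observe(): the state, without advancing time (a new reading comes with each control period).
- env.snapshot(name): name is "scene" or "top" or "wrist"; returns a dict with "frame" (384x512x3 uint8, red, green, blue), "depth" (384x512 float32, m along the optical axis (not along the pixel's ray), 0 where there is no reading), "vertical_fov" (degrees; the focal length in pixels is half the picture's height over the tangent of half this angle, whatever the lens; pixels are square), "cx", "cy" (the principal point, pixels), "k1" (the pictures are not rectified: a ray, as slopes to the right and down, at radius r is drawn at 1 + k1 r^2 times it, then the intrinsics apply), "pose" (4x4, takes a point from camera to world coordinates). Camera axes: x right, y down, z forward; pixel columns grow to the right and rows downward; lengths in m; the calibration is good to about 2 mm. A picture is of the moment at which its call begins.
- env.finish_job(): hands the job in, once; it reports no verdict.
Trained networks look in the newest picture that a camera, given by its name, has taken for a name from the list of things; names that differ only in an ending like _2 or _b are one class to them, and where a whole thing is asked for, a point or a joint stands for the part that bears it (a point fixed in the world has none). Each returns a list of dicts, best first, with "p" (0 to 1); they miss things now and then, are a little off and sometimes report something else, mostly with a low value. They report only what shows in the picture. A call takes as long as a camera call.
- env.trace(camera, thing): "region" (384x512 bool, what is visible of it).
- env.spot_point(camera, thing): "at" ([x, y, z] in m, in world coordinates, good to about 4 mm: a listed point, or the origin of a listed thing).
The state is a dict: "time": time; "q": joint angles; "qd": joint speeds; "joint_efforts": joint torques, N m; "tcp_pos": TCP position; "orientation": TCP orientation; "force": force on the tool from outside, world axes, zero at the start; "ft_torque": the same for the moment, N m; "width": finger opening in m.
Only numpy, scipy, OpenCV 4.12 (cv2) and the standard library are available. Lean on these libraries where they do the work, as an engineer would, in place of code of your own. Each camera call takes 0.05 s, during which the arm holds its last target.

## Working session

There is one attempt and no reset: what is moved stays moved. The work goes in short steps, Python scripts to look and compute and a tool call to move; the robot and the scene stay as the last step left them, time stands still between calls to the robot, and variables do not carry over. Pictures are saved under pics/ and viewed, and the job is handed in when it is done.

Besides the shell and the picture viewer there is one more tool, called after "Emit:" as name(argument=value, ...) on one line, values as JSON. step_arm: Moves the arm, as the interface text tells. Its arguments: {"type":"object","properties":{"series":{"type":"array"},"hand":{"type":"number"}},"required":["series"]}

```bash
ls; mkdir -p pics; cat > h.py <<'E'
import numpy as np, cv2
from cell import env
def snap(c,name):
    s=env.snapshot(c); cv2.imwrite(f'pics/{name}.png',s['frame'][:,:,::-1]); return s
def world(s,mask):
    H=s['frame'].shape[0]; f=H/2/np.tan(np.radians(s['vertical_fov'])/2)
    v,u=np.nonzero(mask&(s['depth']>0)); d=s['depth'][v,u]
    K=np.array([[f,0,s['cx']],[0,f,s['cy']],[0,0,1.]])
    a=np.stack([(u-s['cx'])/f,(v-s['cy'])/f],1); b=a.copy()
    for _ in range(10): b=a/(1+s['k1']*(b**2).sum(1,keepdims=True))
    P=np.c_[b*d[:,None],d,np.ones(len(d))]
    return (P@np.array(s['pose']).T)[:,:3]
E
python3 - <<'E'
from h import *
o=env.observe(); print(o['time'],o['tcp_pos'],o['orientation'],o['width'],o['force'])
for c in ('scene','top'):
    s=snap(c,c+'0')
    for t in ('selector','gate','third','knob','wrench','spray_can','bolt_jar','tape_roll','screwdriver','socket','washer_box'):
        r=env.spot_point(c,t); print(c,t,[(np.round(x['at'],3),round(x['p'],2)) for x in r[:2]])
    print(np.round(s['pose'],2))
print(env.observe()['time'])
E
```

```text
pics
0.0 [0.24599759 0.574033   0.23581046] [[-5.24913464e-04  3.93825451e-01  9.19185095e-01]
 [-1.50889766e-03  9.19183863e-01 -3.93825785e-01]
 [-9.99998724e-01 -1.59368069e-03  1.11750314e-04]] 0.08796060346441965 [0.53190278 0.4840195  0.0713011 ]
scene selector [(array([0.586, 0.063, 0.003]), 0.88)]
scene gate [(array([0.581, 0.062, 0.12 ]), 0.57)]
scene third [(array([0.612, 0.035, 0.124]), 0.56)]
scene knob [(array([0.594, 0.125, 0.198]), 0.83)]
scene wrench [(array([ 0.518,  0.254, -0.001]), 0.7)]
scene spray_can [(array([ 0.704, -0.12 ,  0.001]), 0.56)]
scene bolt_jar [(array([0.678, 0.264, 0.002]), 0.86)]
scene tape_roll [(array([0.776, 0.149, 0.   ]), 0.58)]
scene screwdriver [(array([ 0.54 , -0.149,  0.   ]), 0.92), (array([0.585, 0.061, 0.124]), 0.41)]
scene socket [(array([ 0.778,  0.15 , -0.001]), 0.57), (array([0.498, 0.122, 0.124]), 0.54)]
scene washer_box [(array([ 0.772,  0.003, -0.002]), 0.9)]
[[-0.46  0.58 -0.67  1.23]
 [ 0.89  0.32 -0.34  0.35]
 [ 0.02 -0.75 -0.66  0.78]
 [ 0.    0.    0.    1.  ]]
top selector [(array([0.586, 0.067, 0.005]), 0.83), (array([0.609, 0.036, 0.124]), 0.7)]
top gate [(array([0.583, 0.062, 0.12 ]), 0.96)]
top third [(array([0.608, 0.033, 0.123]), 0.91)]
top knob [(array([0.596, 0.123, 0.192]), 0.61)]
top wrench [(array([0.609, 0.035, 0.124]), 0.7), (array([0.521, 0.255, 0.002]), 0.62)]
top spray_can [(array([ 0.706, -0.117,  0.003]), 0.94), (array([ 0.779,  0.151, -0.   ]), 0.62)]
top bolt_jar [(array([0.682, 0.266, 0.002]), 0.79)]
top tape_roll [(array([0.78 , 0.149, 0.   ]), 0.86)]
top screwdriver [(array([ 0.539, -0.149,  0.001]), 0.81), (array([0.585, 0.065, 0.121]), 0.54)]
top socket [(array([0.505, 0.115, 0.124]), 0.51)]
top washer_box [(array([0.769, 0.004, 0.001]), 0.76)]
[[ 0.02 -0.99  0.16  0.39]
 [-1.   -0.02  0.01  0.02]
 [-0.01 -0.16 -0.99  1.41]
 [ 0.    0.    0.    1.  ]]
1.2
```

View pics/top0.png

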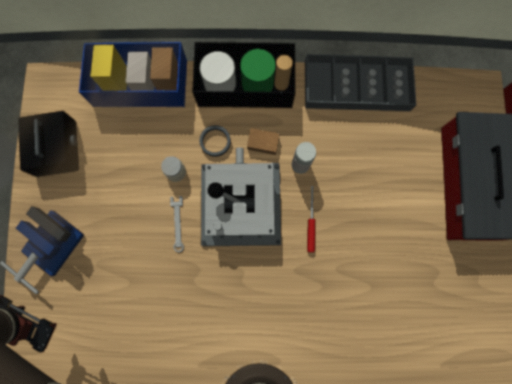

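View pics/scene0.png

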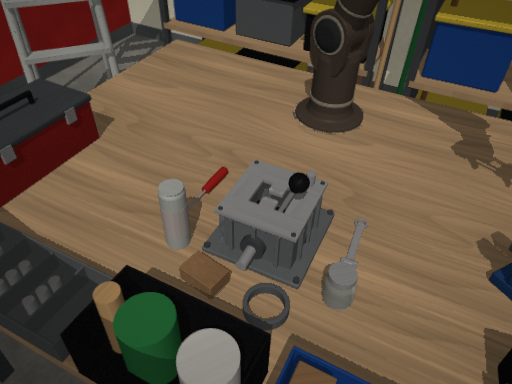

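The top view shows the knob at about (215,190), at the left of the H centred near (240,198). The housing is nearly square to the robot. Next I'll measure the yaw and the knob more accurately.

```bash
python3 - <<'E'
from h import *
for c in ('top','scene'):
    s=snap(c,c+'1')
    P=world(s,np.ones(s['depth'].shape,bool))
    m=(abs(P[:,0]-.585)<.16)&(abs(P[:,1]-.063)<.16)
    Q=P[m]; pl=Q[abs(Q[:,2]-.123)<.004]
    r=cv2.minAreaRect((pl[:,:2]*1000).astype(np.float32)); print(c,'plate',r,len(pl), np.median(pl[:,2]))
    k=Q[(Q[:,2]>.165)&(np.hypot(Q[:,0]-.595,Q[:,1]-.124)<.05)]
    print('knob',len(k),k.min(0),k.max(0),np.median(k,0))
    # sphere fit
    from scipy.optimize import least_squares
    f=least_squares(lambda x:np.linalg.norm(k-x,axis=1)-.022,k.mean(0)-[0,0,.01],loss='soft_l1',f_scale=.002); print(f.x,np.abs(f.fun).mean())
    so=Q[(Q[:,2]>.14)&(np.hypot(Q[:,0]-.502,Q[:,1]-.118)<.025)]
    print('socket',len(so),so.mean(0) if len(so) else 0)
    cv2.imwrite(f'pics/{c}1z.png',cv2.resize(s['frame'][140:270,180:340,::-1],None,fx=5,fy=4.6,interpolation=2))
    for t in('gate','third','knob','selector'):
        print(t,[(np.round(x['at'],4),round(x['p'],2)) for x in env.spot_point(c,t)[:1]])
E
```

```text
top plate ((595.7008056640625, 31.132644653320312), (223.45167541503906, 259.0474548339844), 1.913938283920288) 3483 0.12258352063417055
knob 215 [0.57207864 0.10478204 0.19051104] [0.61488981 0.14755303 0.21779234] [0.59133915 0.12470913 0.2075419 ]
[0.59403005 0.12571186 0.19243151] 0.0013409692352794216
socket 54 [0.50367751 0.12140441 0.15236747]
gate [(array([0.5822, 0.0648, 0.1224]), 0.84)]
third [(array([0.6066, 0.0377, 0.123 ]), 0.64)]
knob [(array([0.5971, 0.1272, 0.1952]), 0.84)]
selector [(array([0.5836, 0.0645, 0.0045]), 0.85)]
scene plate ((603.0601806640625, 30.219802856445312), (245.02442932128906, 262.68841552734375), 2.0503087043762207) 4378 0.12222029144471025
knob 357 [0.57991516 0.10615249 0.16529044] [0.61540872 0.14727808 0.21512068] [0.60325423 0.12930868 0.20429425]
[0.59217164 0.12529987 0.19228651] 0.0009156202622585336
socket 75 [0.50606162 0.12280902 0.1497046 ]
gate [(array([0.5822, 0.0596, 0.122 ]), 0.77)]
third [(array([0.6126, 0.0363, 0.124 ]), 0.78)]
knob [(array([0.5928, 0.1268, 0.1984]), 0.7)]
selector [(array([0.5847, 0.0608, 0.0051]), 0.77)]
```

View pics/top1z.png

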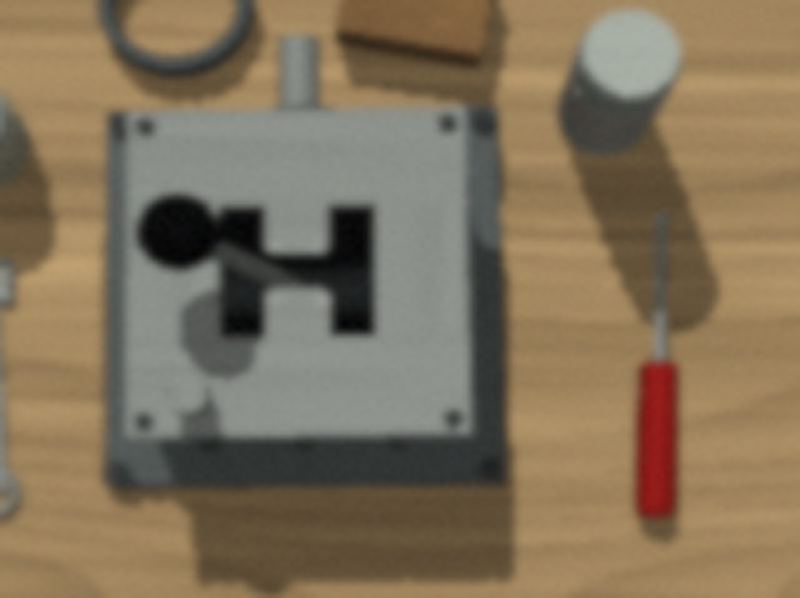

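View pics/scene1z.png

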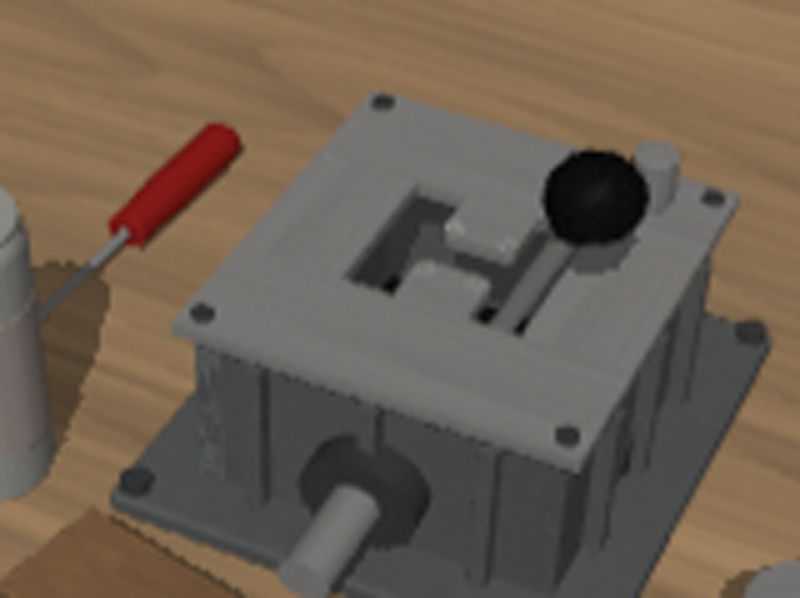

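```bash
cat > p.py <<'E'
from h import *
def plate(c,s):
    P=world(s,np.ones(s['depth'].shape,bool))
    m=(abs(P[:,0]-.585)<.125)&(abs(P[:,1]-.063)<.12)&(abs(P[:,2]-.1225)<.0035)
    Q=P[m][:,:2]*1000
    # reject outliers: grid + open
    im=np.zeros((300,300),np.uint8); ij=np.round((Q-[585-150,63-150])).astype(int)
    im[ij[:,0],ij[:,1]]=255
    im=cv2.morphologyEx(im,cv2.MORPH_CLOSE,np.ones((7,7))); im=cv2.morphologyEx(im,cv2.MORPH_OPEN,np.ones((25,25)))
    return cv2.minAreaRect((np.argwhere(im)+[585-150,63-150]).astype(np.float32))
if __name__=='__main__':
    for c in ('top','scene'):
        s=snap(c,c+'2'); print(c,plate(c,s))
        f=192/np.tan(np.radians(s['vertical_fov'])/2); print(s['cx'],s['cy'],f,s['k1'],env.observe()['time'])
        if c=='top':
            K=np.array([[f,0,s['cx']],[0,f,s['cy']],[0,0,1.]])
            px=np.array([[144,422],[453,419],[448,124],[146,126],[242,270-0],[353,270]],float)/[5,4.6]+[180,140]
            u=cv2.undistortPoints(px.reshape(-1,1,2),K,np.array([s['k1'],0,0,0]))[:,0]
            R=np.array(s['pose']); d=np.c_[u,np.ones(len(u))]@R[:3,:3].T; t=(.123-R[2,3])/d[:,2:]
            W=R[:3,3]+d*t; print(np.round(W,4)); print(W[:4].mean(0),np.degrees(np.arctan2(*(W[2]-W[1])[[1,0]])),np.degrees(np.arctan2(*(W[3]-W[0])[[1,0]])),[np.degrees(np.arctan2(-a[0],a[1])) for a in (W[3]-W[2],W[0]-W[1])])
E
python3 p.py
```

```text
top ((583.6406860351562, 65.40023803710938), (199.26536560058594, 189.5783233642578), 1.8881880044937134)
252.57741913662326 191.5252970280968 468.20804133281337 -0.1440030908245875 1.75
[[ 0.489   0.1464  0.123 ]
 [ 0.4938 -0.0234  0.123 ]
 [ 0.6736 -0.0186  0.123 ]
 [ 0.6696  0.151   0.123 ]
 [ 0.5817  0.0947  0.123 ]
 [ 0.5828  0.0331  0.123 ]]
[0.58150448 0.06384841 0.123     ] 1.5506164181156072 1.4748621355105895 [np.float64(1.3336981608246343), np.float64(1.6219197954867537)]
scene ((583.0853271484375, 66.35602569580078), (199.44784545898438, 190.80870056152344), 1.1123995780944824)
254.50046588101844 186.14074448136876 430.7857265719897 0.04118866292256009 1.8
```

Yaw is about 1.5°, gate centre is about (0.583, 0.064), and the knob is about (0.593, 0.125, 0.193). That gives f of about +0.07 and s of about -0.36. I'll close the fingers, align them, and go to a point ahead of the knob from above.

Emit:
step_arm(series=[[[3,-3,2],[0,0,0.14]],[[3,-3,1.5],[0,0,0.14]],[[3.3,-3.3,1],[0,0,0.14]],[[3.4,-3.4,0],[0,0,0]],[[3.4,-3.4,0],[0,0,0]],[[3.4,-3.4,0],[0,0,0]],[[3.4,-3.4,0],[0,0,0]],[[3.4,-3.4,0],[0,0,0]]], hand=1)

```text
time: 2.6
tcp_pos: [0.5088, 0.3076, 0.2838]
orientation: [[0.0, -0.048, 0.999], [0.002, 0.999, 0.048], [-1.0, 0.002, 0.0]]
force: [1.7, -0.4, 0.2]
width: 0.0274
```

Emit:
step_arm(series=[[[3,-3,0],[0,0,-0.02]],[[3,-3,0],[0,0,0]],[[3,-3,0],[0,0,0]],[[3,-3,0],[0,0,0]],[[2,-3,0],[0,0,0]],[[0.3,-2,0],[0,0,0]],[[0,0,0],[0,0,0]]])

```text
time: 3.3
tcp_pos: [0.6614, 0.121, 0.2837]
orientation: [[0.003, -0.017, 1.0], [-0.001, 1.0, 0.017], [-1.0, -0.001, 0.003]]
force: [0.6, 0.1, -0.9]
width: 0.0007
```

Emit:
step_arm(series=[[[0,0.2,-3],[0,0,0]],[[0,0.2,-3],[0,0,0]],[[0,0,-2.5],[0,0,0]],[[0,0,-1],[0,0,0]],[[0,0,0],[0,0,0]]])

```text
time: 3.8
tcp_pos: [0.6602, 0.1318, 0.1875]
orientation: [[0.005, -0.02, 1.0], [0.004, 1.0, 0.02], [-1.0, 0.004, 0.005]]
force: [0.3, 0.0, -0.2]
width: 0.0003
```

```bash
python3 - <<'E'
from h import *
s=snap('scene','s3'); cv2.imwrite('pics/s3z.png',cv2.resize(s['frame'][80:290,140:380,::-1],None,fx=3.2,fy=2.8,interpolation=2))
o=env.observe();print(o['tcp_pos'],o['force'])
E
```

```text
[0.66044504 0.13197817 0.18834125] [-0.94277868  1.17209616  0.08194235]
```

View pics/s3z.png

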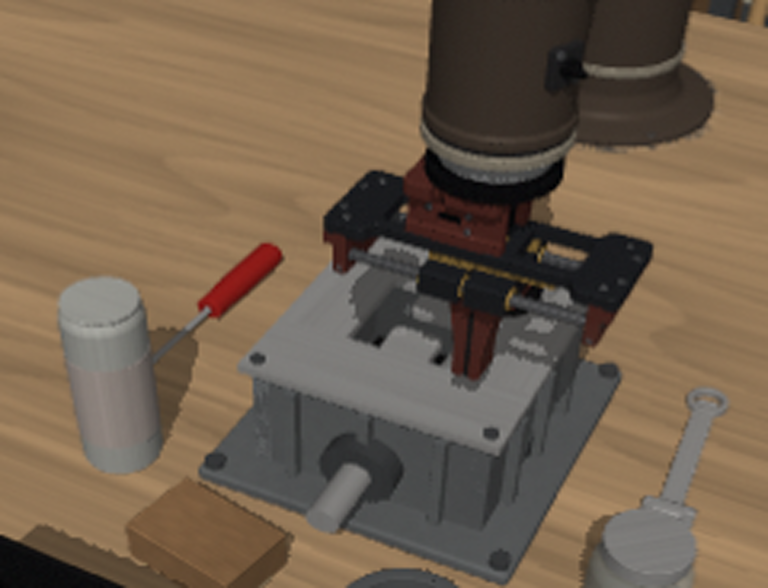

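The closed fingers are standing ahead of the hidden knob, clear of everything. I'll push back.

Emit:
step_arm(series=[[[-1.5,-0.5,0],[0,0,0]],[[-1.2,0,0],[0,0,0]],[[-0.7,0,0],[0,0,0]],[[0,0,0],[0,0,0]]])

```text
time: 4.25
tcp_pos: [0.627, 0.1297, 0.1933]
orientation: [[0.013, -0.023, 1.0], [0.007, 1.0, 0.023], [-1.0, 0.007, 0.013]]
force: [0.1, 0.5, 0.1]
width: 0.0007
```

Emit:
step_arm(series=[[[-0.6,-0.2,-0.3],[0,0,0]],[[-0.5,0,-0.1],[0,0,0]]])

```text
time: 4.45
tcp_pos: [0.6189, 0.1285, 0.1918]
orientation: [[0.021, -0.023, 1.0], [0.009, 1.0, 0.023], [-1.0, 0.008, 0.021]]
force: [4.2, -1.1, 2.7]
width: 0.0008
```

Emit:
step_arm(series=[[[-0.3,0,0],[0,0,0]],[[0,0,0],[0,0,0]]])

```text
time: 4.65
tcp_pos: [0.6164, 0.128, 0.1925]
orientation: [[0.024, -0.022, 0.999], [0.009, 1.0, 0.022], [-1.0, 0.008, 0.024]]
force: [0.8, -0.7, 0.8]
width: 0.0009
```

Emit:
step_arm(series=[[[-0.5,0,-0.1],[0,0.02,0]],[[0,0,0],[0,0,0]]])

```text
time: 4.85
tcp_pos: [0.6116, 0.1279, 0.1918]
orientation: [[0.003, -0.022, 1.0], [0.009, 1.0, 0.022], [-1.0, 0.009, 0.003]]
force: [1.9, -0.9, 1.3]
width: 0.0004
```

```bash
python3 - <<'E'
from h import *
s=snap('top','t4'); cv2.imwrite('pics/t4z.png',cv2.resize(s['frame'][140:270,180:340,::-1],None,fx=5,fy=4.6,interpolation=2))
print([(x['at'],x['p']) for x in env.spot_point('top','knob')])
s=snap('scene','s4'); cv2.imwrite('pics/s4z.png',cv2.resize(s['frame'][140:270,180:340,::-1],None,fx=5,fy=4.6,interpolation=2))
print([(x['at'],x['p']) for x in env.spot_point('scene','knob')])
o=env.observe();print(o['tcp_pos'],o['force'])
E
```

```text
[]
[([0.5799, 0.1255, 0.2007], 0.45)]
[0.61155072 0.12790289 0.19157707] [ 0.98776425 -0.93042055  1.00713161]
```

View pics/s4z.png

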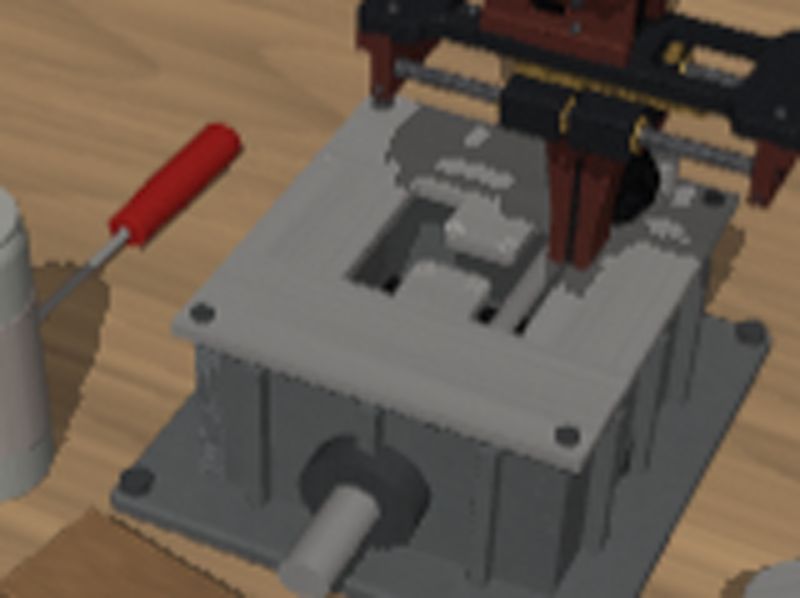

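The knob is just behind the fingers (about x 0.580, near middle). I'll back off forward and check it unobstructed on the way around to its left side.

Emit:
step_arm(series=[[[2,0,0],[0,0,0]],[[1.5,1,0],[0,0,0]],[[0,3,0],[0,0,0]],[[0,3,0],[0,0,0]],[[0,1.5,0],[0,0,0]],[[0,0,0],[0,0,0]]])

```text
time: 5.65
tcp_pos: [0.6425, 0.2139, 0.1874]
orientation: [[-0.01, -0.02, 1.0], [0.006, 1.0, 0.02], [-1.0, 0.006, -0.01]]
force: [0.7, 0.2, 0.0]
width: 0.0004
```

```bash
cat > k.py <<'E'
from h import *
import sys
from scipy.optimize import least_squares
n=sys.argv[1]
G=np.array([.583,.064]); ps=np.radians(1.5); R=np.array([[np.cos(ps),-np.sin(ps)],[np.sin(ps),np.cos(ps)]])
def pr(t,x):
    l=R.T@(x[:2]-G); s=np.arcsin(-l[1]/.175); print(t,np.round(x,4),'loc mm',np.round(l*1000,1),'s %.3f f %.3f'%(s,np.arcsin(np.clip(l[0]/.175/np.cos(s),-1,1))))
for c in ('top','scene'):
    s=snap(c,c+n); cv2.imwrite(f'pics/{c}{n}z.png',cv2.resize(s['frame'][140:270,180:340,::-1],None,fx=5,fy=4.6,interpolation=2))
    for x in env.spot_point(c,'knob')[:2]: pr(c+' net %.2f'%x['p'],np.array(x['at']))
    tr=env.trace(c,'knob')
    if tr:
        print('trace p',tr[0]['p'],tr[0]['region'].sum())
        dark=tr[0]['region']&(s['frame'].max(2)<60)
        k=world(s,dark); k=k[k[:,2]>.16]
        if len(k)>30:
            f=least_squares(lambda x:np.linalg.norm(k-x,axis=1)-.022,k.mean(0)-[0,0,.01],loss='soft_l1',f_scale=.002); pr(c+' fit %d %.4f'%(len(k),np.abs(f.fun).mean()),f.x)
o=env.observe();print(o['time'],o['tcp_pos'],o['force'])
E
python3 k.py 5
```

```text
top net 0.65 [0.5854 0.1249 0.1969] loc mm [ 4.  60.8] s -0.355 f 0.024
trace p 0.5 279
top fit 192 0.0014 [0.5803 0.1257 0.1929] loc mm [-1.1 61.8] s -0.361 f -0.006
scene net 0.69 [0.5791 0.126  0.1981] loc mm [-2.3 62.1] s -0.363 f -0.014
trace p 0.64 319
scene fit 169 0.0011 [0.5784 0.1248 0.1927] loc mm [-3.1 60.9] s -0.356 f -0.019
5.95 [0.64402317 0.20936197 0.18846836] [ 0.03491831  0.65481331 -0.04121039]
```

View pics/top5z.png

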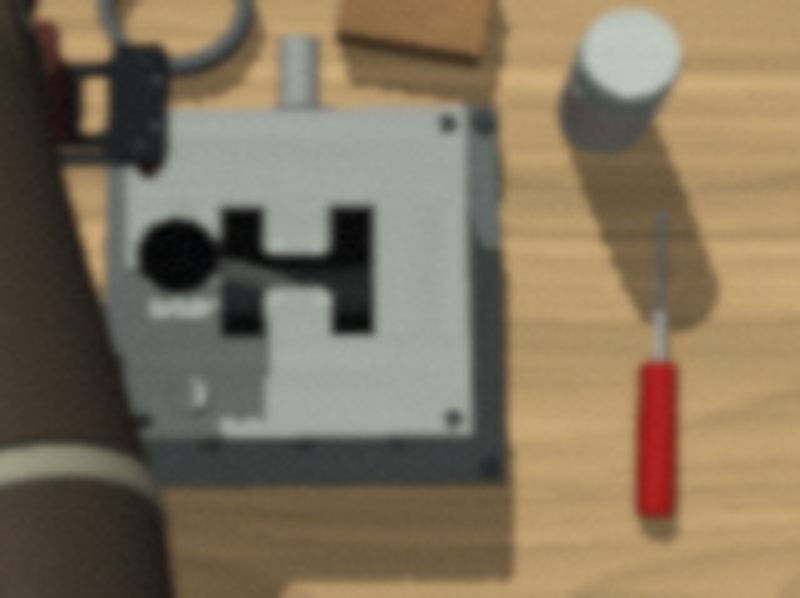

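Knob at f ≈ -0.01, with the stick lined up with the crossbar. I'll go left of it at x ≈ 0.58.

Emit:
step_arm(series=[[[-3,0,0],[0,0,0]],[[-2,0,0],[0,0,0]],[[-1.2,-0.5,0],[0,0,0]],[[0,0,0],[0,0,0]]])

```text
time: 6.35
tcp_pos: [0.5812, 0.1992, 0.1888]
orientation: [[-0.006, -0.008, 1.0], [0.004, 1.0, 0.008], [-1.0, 0.004, -0.006]]
force: [0.3, -0.4, 0.1]
width: 0.0004
```

Emit:
step_arm(series=[[[-0.1,-2,0],[0,0,0.01]],[[0,-1.5,0],[0,0,0]],[[0,-1,0],[0,0,0]],[[0,-1,0],[0,0,0]],[[0,-1,0],[0,0,0]]])

```text
time: 6.85
tcp_pos: [0.5835, 0.1363, 0.1918]
orientation: [[-0.0, -0.019, 1.0], [0.012, 1.0, 0.019], [-1.0, 0.012, 0.0]]
force: [-0.5, 5.9, 4.3]
width: 0.0006
```

Emit:
step_arm(series=[[[-0.2,-1,0],[0,0,0]],[[0,-1,0],[0,0,0]],[[-0.1,-1,0],[0,0,0]]])

```text
time: 7.15
tcp_pos: [0.5839, 0.1102, 0.1949]
orientation: [[0.007, -0.022, 1.0], [0.02, 1.0, 0.021], [-1.0, 0.02, 0.008]]
force: [1.8, 4.1, 4.0]
width: 0.0008
```

```bash
python3 k.py 6
```

```text
scene net 0.58 [0.5789 0.0762 0.2094] loc mm [-3.8 12.3] s -0.070 f -0.022
trace p 0.64 371
scene fit 278 0.0009 [0.5798 0.0778 0.2031] loc mm [-2.8 13.9] s -0.079 f -0.016
7.45 [0.58268784 0.10919679 0.19362513] [0.74479081 1.46266896 0.70501204]
```

View pics/scene6z.png

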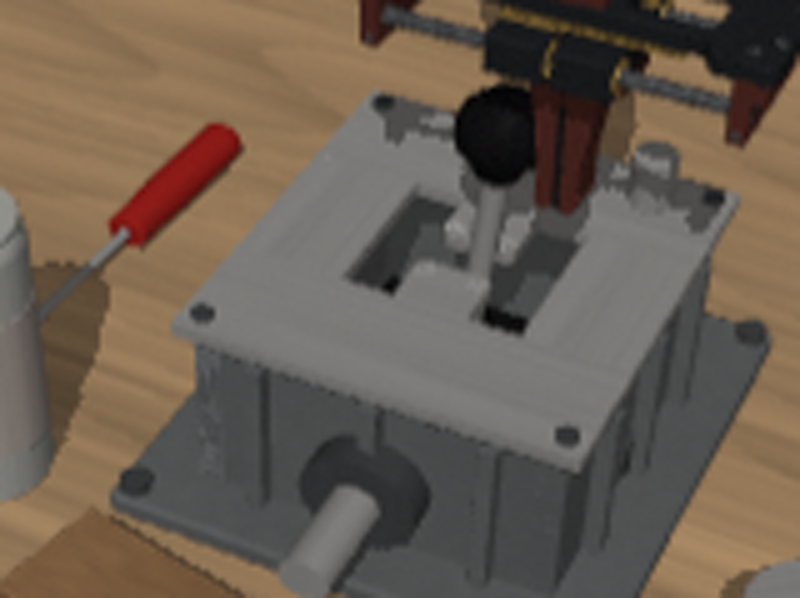

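The push is working: the knob (500,135 in the zoom) is beside the fingers in the crossbar. I'll carry on to the right.

Emit:
step_arm(series=[[[0,-1,-0.2],[-0.01,0,0]],[[0,-1,-0.2],[-0.01,0,0]],[[0,-1,-0.1],[0,0,0]],[[0,-1,-0.1],[0,0,0]],[[0,-1,-0.1],[0,0,0]],[[0,-0.8,-0.1],[0,0,0]],[[0,-0.6,0],[0,0,0]]])

```text
time: 8.15
tcp_pos: [0.5822, 0.0415, 0.1841]
orientation: [[0.003, -0.023, 1.0], [-0.004, 1.0, 0.023], [-1.0, -0.004, 0.003]]
force: [0.9, 3.3, -1.3]
width: 0.0004
```

Emit:
step_arm(series=[[[0,-0.4,0],[0,0,0]],[[0,-0.3,0],[0,0,0]],[[0,-0.2,0],[0,0,0]]])

```text
time: 8.45
tcp_pos: [0.5813, 0.0313, 0.1829]
orientation: [[0.001, -0.022, 1.0], [-0.003, 1.0, 0.022], [-1.0, -0.003, 0.001]]
force: [2.5, 6.9, -2.6]
width: 0.0004
```

```bash
python3 k.py 7
```

```text
scene net 0.58 [0.5843 0.0043 0.1983] loc mm [ -0.3 -59.7] s 0.348 f -0.002
trace p 0.85 372
scene fit 258 0.0009 [0.5818 0.004  0.1924] loc mm [ -2.8 -59.9] s 0.350 f -0.017
8.75 [0.58132617 0.03202977 0.18302607] [ 0.48686254  4.83734079 -1.04050244]
```

View pics/scene7z.png

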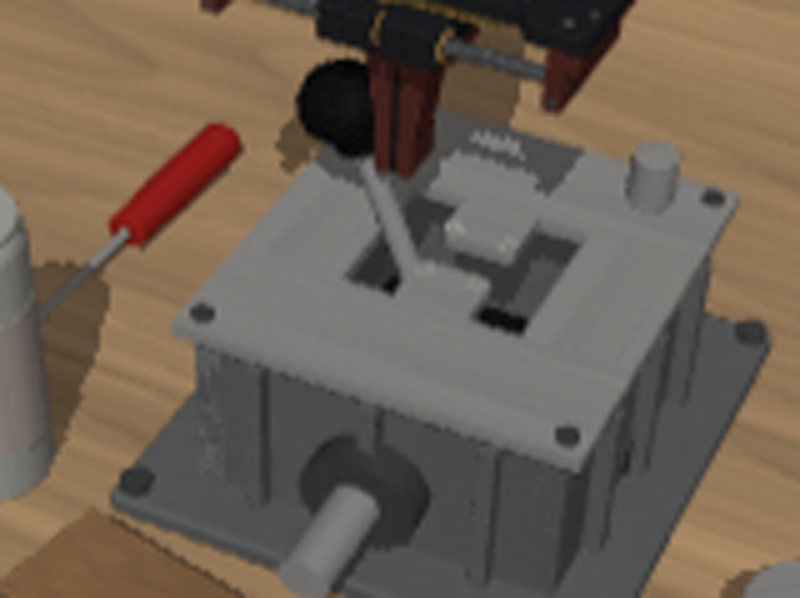

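The lever is in the right channel (s ≈ 0.35, f ≈ -0.01). I'll retreat left and go round behind it.

Emit:
step_arm(series=[[[0,2,0.1],[0,0,0]],[[-1.5,1,0.1],[0,0,0]],[[-3,0,0.1],[0,0,0]],[[-1.6,-0.5,0],[0,0,0]],[[0,-2.5,0],[0,0,0]],[[0,-2.4,0],[0,0,0]],[[0,-0.5,0],[0,0,0]],[[0,0,0],[0,0,0]]])

```text
time: 9.55
tcp_pos: [0.515, -0.0017, 0.1851]
orientation: [[-0.005, -0.024, 1.0], [-0.011, 1.0, 0.024], [-1.0, -0.01, -0.006]]
force: [0.1, 0.3, 0.1]
width: 0.0007
```

```bash
python3 k.py 8
```

```text
scene net 0.69 [0.5823 0.0035 0.1996] loc mm [ -2.3 -60.5] s 0.353 f -0.014
trace p 0.6 491
scene fit 317 0.0010 [0.5821 0.0035 0.1925] loc mm [ -2.5 -60.4] s 0.352 f -0.015
9.85 [5.15233196e-01 1.48373124e-04 1.84977760e-01] [ 0.04314643 -0.72268813  1.14747542]
```

View pics/scene8z.png

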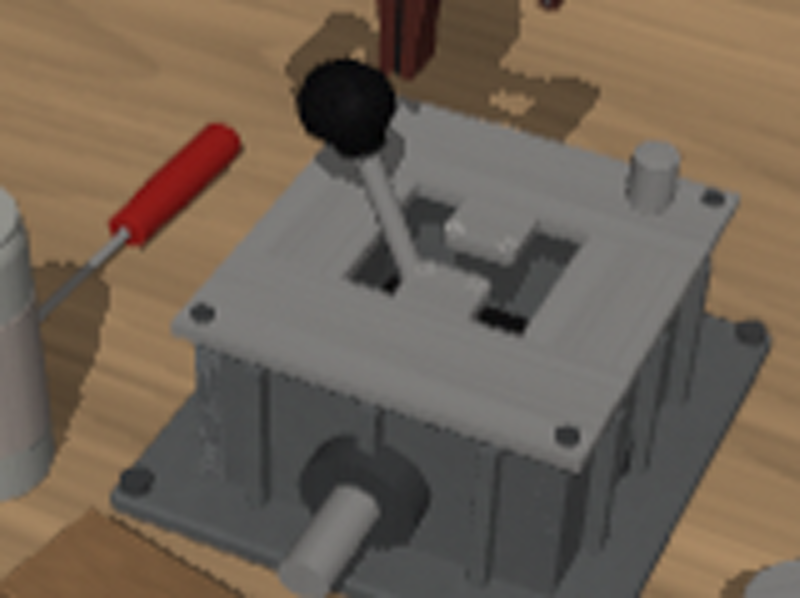

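Emit:
step_arm(series=[[[2,0.3,0],[0,0,0]],[[1,0,0],[0,0,0]],[[1,0.1,0],[0,0,0]],[[1,0,0],[0,0,0]],[[1,0,0],[0,0,0]],[[1,0,0],[0,0,0]]])

```text
time: 10.45
tcp_pos: [0.5851, 0.0059, 0.1843]
orientation: [[-0.012, -0.029, 0.999], [-0.01, 1.0, 0.029], [-1.0, -0.009, -0.012]]
force: [-3.2, 0.6, -0.3]
width: 0.0006
```

Emit:
step_arm(series=[[[1,-0.1,-0.1],[0,0,0]],[[0.8,0,-0.1],[0,0,0]],[[0.5,0,0],[0,0,0]]])

```text
time: 10.75
tcp_pos: [0.6087, 0.0061, 0.1806]
orientation: [[-0.017, -0.03, 0.999], [-0.009, 1.0, 0.03], [-1.0, -0.008, -0.017]]
force: [-10.3, 0.9, 1.4]
width: 0.0003
```

Emit:
step_arm(series=[[[0.4,0,0],[0,0,0]],[[0.4,0,0],[0,0,0]]])

```text
time: 10.95
tcp_pos: [0.6125, 0.0054, 0.1792]
orientation: [[-0.029, -0.03, 0.999], [-0.009, 1.0, 0.029], [-1.0, -0.009, -0.029]]
force: [-15.0, -0.2, 8.1]
width: 0.0005
```

Emit:
step_arm(series=[[[0.4,0,0],[0,0,0]],[[0.3,0,0],[0,0,0]]])

```text
time: 11.15
tcp_pos: [0.6136, 0.0046, 0.1787]
orientation: [[-0.044, -0.029, 0.999], [-0.01, 1.0, 0.029], [-0.999, -0.009, -0.044]]
force: [-16.8, -0.2, 11.5]
width: 0.0004
```

```bash
python3 k.py 9
```

```text
scene net 0.59 [0.6425 0.0081 0.1877] loc mm [ 58.  -57.4] s 0.334 f 0.359
scene net 0.24 [0.5842 0.0626 0.005 ] loc mm [ 1.2 -1.4] s 0.008 f 0.007
trace p 0.66 412
scene fit 327 0.0009 [0.6438 0.0057 0.1808] loc mm [ 59.2 -59.9] s 0.349 f 0.368
11.45 [0.61357372 0.00478386 0.17884814] [-16.30355587   1.93449467  10.02875363]
```

The lever is hard against the forward stop. I'll retreat straight back, then up and away.

Emit:
step_arm(series=[[[-1,0,0],[0,0,0]],[[-2,0,0],[0,0,0]],[[-3,0,0.5],[0,0,0]],[[-3,0,2],[0,0,0]],[[-3,0,3],[0,0,0]],[[-2,0,3],[0,0,0]],[[0,0,0],[0,0,0]]])

```text
time: 12.15
tcp_pos: [0.474, 0.0024, 0.2664]
orientation: [[-0.034, -0.027, 0.999], [-0.012, 1.0, 0.026], [-0.999, -0.011, -0.034]]
force: [-0.4, 0.4, 0.8]
width: 0.0008
```

```bash
python3 k.py 10; python3 - <<'E'
from h import *
for c in('top','scene'):
    snap(c,c+'11')
    for t in ('wrench','spray_can','bolt_jar','tape_roll','screwdriver','socket','washer_box'):
        r=env.spot_point(c,t); print(c,t,[(np.round(x['at'],3),round(x['p'],2)) for x in r[:2]])
E
```

```text
top net 0.73 [0.6397 0.0042 0.1844] loc mm [ 55.1 -61.3] s 0.358 f 0.343
trace p 0.68 244
top fit 172 0.0017 [0.6396 0.0059 0.1831] loc mm [ 55.1 -59.6] s 0.348 f 0.341
scene net 0.96 [0.6394 0.01   0.189 ] loc mm [ 55.  -55.5] s 0.322 f 0.338
trace p 0.56 440
scene fit 339 0.0010 [0.6376 0.0056 0.1829] loc mm [ 53.1 -59.8] s 0.349 f 0.329
12.45 [0.47343253 0.00274236 0.26133269] [-0.16040154  0.8471225  -0.09686705]
top wrench [(array([ 0.52 ,  0.255, -0.001]), 0.77), (array([ 0.77 ,  0.002, -0.   ]), 0.74)]
top spray_can [(array([ 0.708, -0.119,  0.001]), 0.91), (array([0.504, 0.119, 0.121]), 0.54)]
top bolt_jar [(array([0.68 , 0.27 , 0.001]), 0.55)]
top tape_roll [(array([0.779, 0.151, 0.   ]), 0.79)]
top screwdriver [(array([ 0.541, -0.15 , -0.002]), 0.75)]
top socket [(array([0.504, 0.119, 0.126]), 0.61)]
top washer_box [(array([ 0.771,  0.003, -0.001]), 0.57)]
scene wrench [(array([ 0.518,  0.255, -0.005]), 0.81)]
scene spray_can [(array([ 0.707, -0.118,  0.   ]), 0.86)]
scene bolt_jar [(array([0.678, 0.265, 0.002]), 0.74), (array([ 0.707, -0.12 ,  0.001]), 0.38)]
scene tape_roll [(array([ 0.778,  0.149, -0.002]), 0.67)]
scene screwdriver [(array([ 0.541, -0.149, -0.001]), 0.89), (array([0.498, 0.122, 0.122]), 0.58)]
scene socket [(array([0.496, 0.12 , 0.123]), 0.66)]
scene washer_box [(array([ 0.774,  0.001, -0.003]), 0.63)]
```

View pics/scene10z.png

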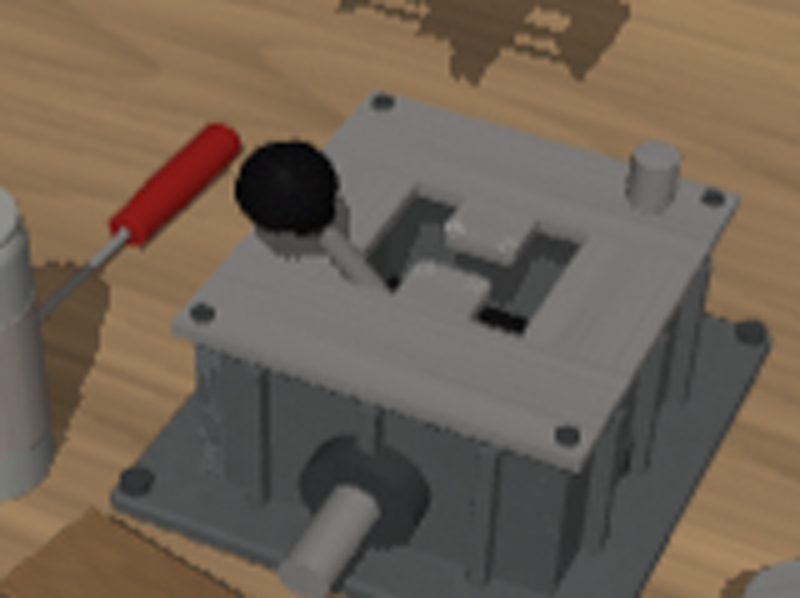

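View pics/top10z.png

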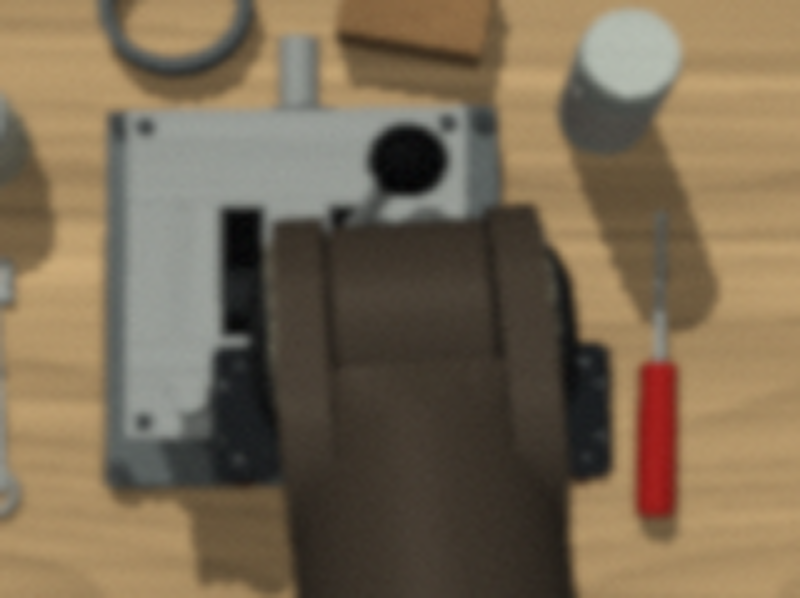

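The knob stands at the far right (scene zoom 290,188), the stick is in the far right slot end with f ≈ 0.33-0.34, and the robot is clear.

```bash
python3 -c "
from cell import env
print(env.finish_job())"
```

```text
the job is handed in; nothing more can be done
None
```

The lever is fully home in third, the far right slot, and I've handed the job in. I pushed it with closed fingers only: back to the middle, across the crossbar to the right, then forward onto the stop. The arm then moved clear, back and up.

- **Lever position:** the last check in both cameras gave a forward lean of 0.33–0.34 rad, where the stop is 0.33. The sideways lean was about 0.35 rad, well inside the right channel. One reading gave 0.32 sideways; the rest agreed on 0.35–0.36.
- **Force:** the most I read at the wrist was about 20 N, while pushing onto the forward stop.
- **Loose things:** all seven still measured within detector error of where they started. The largest difference was about 9 mm on the socket, between two of its readings. Its readings scattered about that much within a single check, and it looks unmoved in the pictures.
- **Time:** about 13 s of the 54 s allowed.

No check failed.

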